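Swing out the prop leg of a print-in-place stand

ROBOT

A 6-joint arm with a two-finger parallel gripper is mounted at the origin on the work surface. World frame = base frame: x ahead of the robot, y to its left, z up, the work surface at z = 0. Lengths are in m, angles in rad, forces in N, time in s.
With the tool pointing down it reaches from about 0.25 to 0.725 m from the base axis. Payload 4 kg.
Tool frame: the origin (TCP) lies midway between the tips of the shut fingers; the grasp point (between the pads) lies bot.pinch_z behind it (bot.pinch_z is the distance from the TCP to the grasp point, in m); z points along the fingers, y is the line along which they close (so a half turn about z gives the same grasp; the last joint's range is limited). The gripper opens to 85 mm and grips with 20 to 120 N. Pads are 22 mm wide; open, the fingers measure 114 mm over their backs; the gripper's body (76 mm by 85 mm) begins 54 mm behind the grasp point. The pads swing forward as they close: fully open they stand 13 mm farther back than shut.
Start: joints at [-1.305, 0.241, 0.005, 1.335, 0, 1.571], TCP at [0.131, -0.482, 0.231] pointing down, gripper open.
Joint ranges: [-2.72, 2.72], [-1.05, 1.87], [-1.09, 1.28], [-1.99, 2.15], [-1.42, 1.44], [-3.14, 3.14]. Speed limits (rad/s): [2.79, 2.79, 3.14, 3.14, 3.14, 3.14].

INTERFACE

Orientations are given as a unit quaternion [x, y, z, w].
In Python, from workcell import bot, cam, job_done, get_obs gives the robot as it stands (bot), with the cameras (cam), the job as plain functions and the readings as plain functions.
- The arm moves only by the tool inch_along, called as name(argument=value, ...), one argument or row to a line, values as JSON. Schema: {"type":"object","properties":{"plan":{"type":"string"},"only":{"type":"string"},"quiet":{"type":"boolean"},"lines":{"type":"string"}},"required":["plan"],"additionalProperties":false}. plan is a string of 1 to 10 rows, parted by semicolons, with the numbers parted by spaces; each row has 7 numbers: a rotation vector rx, ry, rz in fractions of the full range, 1 being 2 rad, then dx, dy, dz in parts of the range, where 1.0 means 80 cm, then the finger opening in m; each row is the pose to reach, as a shift and turn from the pose commanded when the call began, along the tool's axes at that moment; what a row does not reach only later rows make up. A row lasts 1/8 s, in which the tool goes at most 0.0625 m and 0.188 rad, less where a joint would pass 70% of its speed; a pose out of reach is approached as far as the arm can. The fingers move at their own pace and stop on an object; the grip force is fixed at half the most. Time passes only in rows, so rows that do not move let the fingers close. The tool returns the time, the measured TCP pose, the force, the opening and the grip force at its end. only (a regular expression) keeps the lines of the reply that match it, lines (a string "A,B") keeps lines A to B, and quiet returns only ok. No shift or turn number may pass 1 either way. Input that does not fit is refused with a message, and nothing moves.
- get_obs(): the state, without advancing time (a new reading comes with each control period).
- cam.camera(name): name is "scene" or "top"; returns the picture (400x640x3 uint8, red, green, blue); there is no depth.
- cam.calibration(name): a dict with "mtx" (3x3 intrinsics, pixels), "R" (3x3) and "t" (3): a world point X has camera coordinates R X + t. Camera axes: x right, y down, z forward; pixel columns grow to the right and rows downward; lengths in m; the calibration is good to about 2 mm. A picture is of the moment at which its call begins. calibration takes no time and is no camera call.
- job_done(): hands the job in; it is judged then, once.
The state is a dict: "clock": time; "joint_pos": joint angles; "joint_vel": joint speeds; "tau": joint torques, N m; "eef_pos": TCP position; "tool_rot": TCP orientation; "ft_force": force on the tool from outside, world axes, zero at the start; "ft_torque": the same for the moment, N m; "grip_width": finger opening in m; "grasp_force": force on a finger pad.
Only numpy, scipy, OpenCV 4.12 (cv2) and the standard library are available. Lean on these libraries where they do the work, as an engineer would, in place of code of your own. Each camera call takes 0.05 s, during which the arm holds its last target. There are 200 camera calls.

TASK

Two print-in-place phone stands are still stuck to their build plates, each with its prop leg half open. Push the orange leg up and over until it rests against its stop, leaning back a little past upright, then let go; leave the blue leg as it is.

Things in the scene. Friction and masses are not known exactly. Their poses are not given: they have to be found in the camera images.
- orange_stand: Black printed stand with orange corner discs and orange leg, on a fixed 150 x 150 x 4 mm dark steel plate with a pull tab at +x. Origin: centre of the plate's underside, at bench height; z up. Frame 122 (x) x 94 (y) mm over the discs, z to 17. Hinge axis along y at x = -35, z = 22 mm; black knuckles (y -32 to 32) reach z = 30, the sloping stop behind them (x -57 to -38) z = 36 mm.
- orange_leg (a joint): Leg angle, rad: 0 flat along the stand's +x, 1.57 upright, 1.95 at its stop, leaning to -x; starts 0.95 to 1.15. Ladder-like leg, 36 mm wide, centred on y = 0, 8 mm thick; round 10 mm crossbar at the free end, centred 80 mm from the hinge axis. Stiff hinge (0.05 N m): takes 1 to 2 N, stays where left. A level push to -x from beyond the free end swings it up and over.
- blue_stand: The other stand, alike in every size and with the same frame axes, with blue discs and a blue leg, on a build plate of its own beside the first. Does not move on the bench.
- blue_tip (a point): Centre of the crossbar at the free end of the blue leg, 80 mm from its hinge axis; the blue leg also starts half open and is to stay there.

How it is judged:
By the outcome, as a careful person would: the job done as asked, in the order asked, and still so for the second after the job is handed in, with the robot touching nothing.
It also fails if it takes over 35 s, if anything falls off the work surface, if the arm or the gripper's body presses on something with over 40 N, if the wrist force passes 120 N, or if a joint passes its speed limit or range.

## Working session

There is one attempt and no reset: what is moved stays moved. The work goes in short steps, Python scripts to look and compute and a tool call to move; the robot and the scene stay as the last step left them, time stands still between calls to the robot, and variables do not carry over. Pictures are saved under pics/ and viewed, at most 10 in all, crops included, and the job is handed in when it is done.

```bash
mkdir -p pics
```

Run:
```python
from workcell import bot, cam, job_done, get_obs
import cv2
for n in("top","scene"):
    cv2.imwrite(f"pics/{n}0.png",cam.camera(n)[:,:,::-1]); c=cam.calibration(n); print(n,c)
o=get_obs();print(o["eef_pos"],o["tool_rot"],bot.pinch_z)
```

```text
top {'mtx': array([[419.30235379,   0.        , 314.66644931],
       [  0.        , 419.30235379, 204.68668861],
       [  0.        ,   0.        ,   1.        ]]), 'R': array([[-0.0082974 , -0.99973946,  0.02126411],
       [-0.99759035,  0.00681101, -0.06904424],
       [ 0.06888142, -0.02178576, -0.99738695]]), 't': array([-0.00880055,  0.57079109,  0.79627303])}
scene {'mtx': array([[378.60938582,   0.        , 322.06287862],
       [  0.        , 378.60938582, 201.0359386 ],
       [  0.        ,   0.        ,   1.        ]]), 'R': array([[ 0.74266003,  0.669645  ,  0.00562606],
       [ 0.55332344, -0.6088797 , -0.5684177 ],
       [-0.37721248,  0.42525413, -0.82272089]]), 't': array([-0.41271218, -0.3151365 ,  0.89777549])}
[ 0.13119001 -0.48191109  0.23050246] [ 9.91182161e-01  1.32503045e-01 -1.21971851e-04 -9.22744117e-04] 0.0187
```

View pics/top0.png

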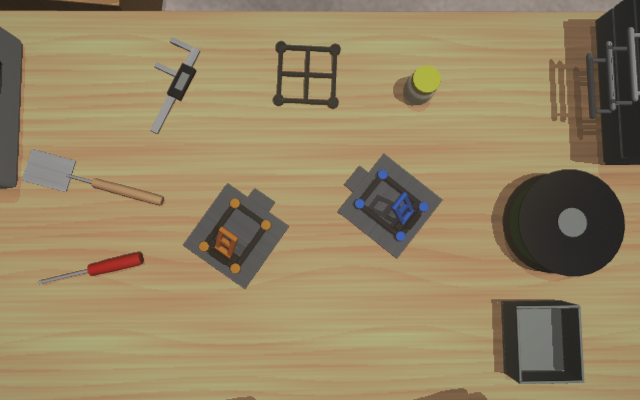

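View pics/scene0.png

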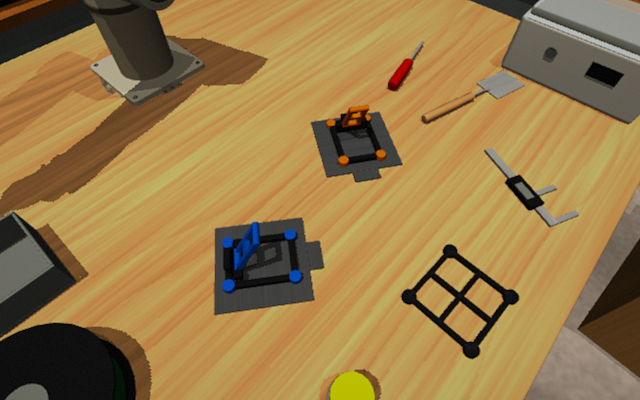

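Top view: the orange plate is centred near (236,236), its tab at (262,200), with discs at (235,203), (266,225), (235,268) and (204,246), and the leg near (227,241). The blue plate is near (390,205), with its tab at (357,180). The scene view agrees. Next I fit the orange stand's pose and leg angle from both cameras.

Create h.py:
```python
from workcell import bot, cam, job_done, get_obs
import cv2,numpy as np
from scipy.optimize import least_squares
C={n:cam.calibration(n) for n in("top","scene")}
def proj(n,X):
    c=C[n]; p=(np.atleast_2d(X)@c["R"].T+c["t"])@c["mtx"].T; return p[:,:2]/p[:,2:]
def mask(im,col):
    h=cv2.cvtColor(im,cv2.COLOR_RGB2HSV); lo,hi=((8,190,90),(20,255,255)) if col=="orange" else ((105,130,70),(125,255,255))
    return cv2.inRange(h,lo,hi)
def blobs(im,col):
    m=mask(im,col); n,l,s,c=cv2.connectedComponentsWithStats(m)
    return [(s[i,4],*s[i,:4],*c[i].round(1)) for i in range(1,n) if s[i,4]>12]
def world(P,L): # stand pose (x,y,yaw)
    x,y,a=P; L=np.atleast_2d(L); c,s=np.cos(a),np.sin(a)
    return np.c_[x+c*L[:,0]-s*L[:,1],y+s*L[:,0]+c*L[:,1],L[:,2]]
def tip(P,th,y=0.): return world(P,[-.035+.08*np.cos(th),y,.022+.08*np.sin(th)])
```

Run:
```python
from h import *
for n in C:
    im=cv2.imread(f"pics/{n}0.png")[:,:,::-1].copy()
    for col in("orange","blue"):
        print(n,col); [print(" ",*b) for b in blobs(im,col)]
a=cv2.imread("pics/top0.png")[170:300,170:310]; b=cv2.imread("pics/scene0.png")[90:190,300:410]
f=lambda i,s:cv2.resize(i,None,fx=s,fy=s,interpolation=cv2.INTER_CUBIC)
a=f(a,3);b=f(b,3.5);H=max(a.shape[0],b.shape[0])
z=np.zeros((H,a.shape[1]+b.shape[1],3),np.uint8);z[:a.shape[0],:a.shape[1]]=a;z[:b.shape[0],a.shape[1]:]=b
cv2.imwrite("pics/crop0.png",z[:, :800]);print(z.shape)
```

```text
top orange
top blue
  65 378 170 9 9 382.3 174.0
  306 392 192 22 33 402.8 207.8
  69 355 199 9 9 359.1 203.1
  65 419 202 9 9 423.1 206.2
  71 396 231 9 10 400.1 235.7
scene orange
  323 0 0 51 20 20.8 8.1
  14 632 0 8 3 636.2 0.6
  155 348 104 22 14 358.0 110.2
  30 365 114 6 7 367.4 117.0
  58 327 119 9 10 330.4 122.9
  56 347 119 11 7 352.1 122.3
  85 376 149 10 12 380.3 154.3
  94 338 155 11 12 342.9 160.5
scene blue
  640 233 222 27 48 246.3 246.1
  107 284 229 12 11 289.7 234.0
  102 222 237 11 11 227.1 242.0
  136 289 270 13 14 294.8 275.8
  139 222 279 13 14 227.9 285.1
(390, 805, 3)
```

View pics/crop0.png

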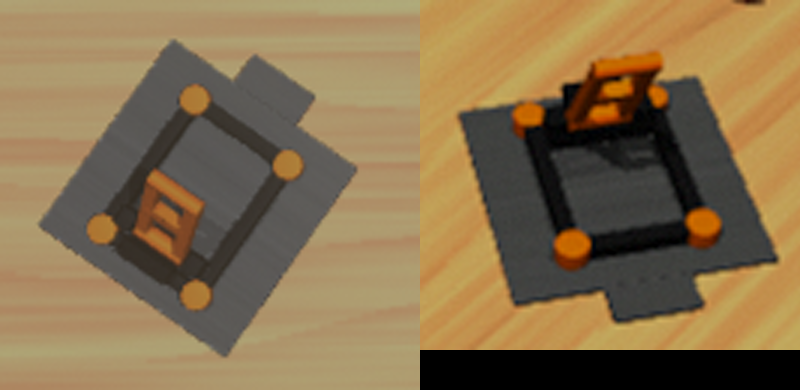

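The crop shows the orange discs clearly: top crop (195,100), (288,165), (196,295) and (102,229). The crossbar's centre is near (177,192) in the top crop, which is (229,234) in the full image, and near (359.4,108) in the scene image. I'll fit the pose from these.

Run:
```python
from h import *
from scipy.spatial.transform import Rotation as Ro
T=np.array([[235,203.3],[266,225],[235.3,268.3],[204,246.3]])-[.3,.3]
# scene far-side discs, top faces
def L(r): 
    a,b=.061-r,.047-r; return np.array([[a,b,.017],[a,-b,.017],[-a,-b,.017],[-a,b,.017]])
f=lambda p:(proj("top",world(p[:3],L(p[3])))-T).ravel()
r=least_squares(f,[.47,.15,-.6,.008],x_scale=[.1,.1,.5,.005]);P=r.x[:3];print("pose",r.x,"res",abs(r.fun).max())
print("scene discs",proj("scene",world(P,L(r.x[3]))).round(1).tolist())
g=lambda q:np.r_[(proj("top",tip(P,q[0]))-[[228.7,233.8]]).ravel(),(proj("scene",tip(P,q[0]))-[[359.4,108]]).ravel()]
q=least_squares(g,[1.05]);print("angle",q.x,q.fun,"tip",tip(P,q.x[0]))
# blue
TB=np.array([[359.1,203.1],[382.3,174],[423.1,206.2],[400.1,235.7]])
fb=lambda p:(proj("top",world(p[:3],L(r.x[3])))-TB).ravel()
best=min((least_squares(fb,[.5,-.2,a],x_scale=[.1,.1,.5]) for a in(2.2,.7,-.8,-2.2)),key=lambda s:s.cost+ (100 if np.sin(s.x[2])<0 else 0))
print("blue",best.x,abs(best.fun).max(),tip(best.x,1.05))
R=Ro.from_quat(get_obs()["tool_rot"]).as_matrix();print(R.round(3).tolist())
```

```text
pose [ 0.51252882  0.14187136 -0.61852498  0.01011027] res 0.07854324514715927
scene discs [[379.4, 152.5], [342.1, 158.7], [329.9, 121.8], [364.6, 116.5]]
angle [1.07280811] [-0.02948933  0.18179613 -1.99201048  0.57119946] tip [[0.51514634 0.14000852 0.09228362]]
blue [ 0.56989321 -0.16317385  0.88850026] 0.09767416625481928 [[ 0.57292356 -0.15944403  0.09139386]]
[[0.965, 0.263, -0.0], [0.263, -0.965, 0.002], [0.0, -0.002, -1.0]]
```

Units first: shifts go in shares of 80 cm and turns go in shares of 2 rad. So 0.573 m / 0.8 = 0.7163, -0.451 m / 0.8 = -0.5638, -0.686 rad / 2 = -0.343.

inch_along(
  plan="0 0 -0.343 0.7163 -0.5638 0 0;0 0 -0.343 0.7163 -0.5638 0 0;0 0 -0.343 0.7163 -0.5638 0 0;0 0 -0.343 0.7163 -0.5638 0 0;0 0 -0.343 0.7163 -0.5638 0 0;0 0 -0.343 0.7163 -0.5638 0 0;0 0 -0.343 0.7163 -0.5638 0 0;0 0 -0.343 0.7163 -0.5638 0 0;0 0 -0.343 0.7163 -0.5638 0 0;0 0 -0.343 0.7163 -0.5638 0 0",
)

```text
clock: 1.35
eef_pos: [0.5044, 0.0214, 0.231]
tool_rot: [0.889, 0.458, -0.0, 0.0]
ft_force: [0.1, -0.7, 0.7]
grip_width: -0.0002
grasp_force: 0.0
```

To row units: 0.13 m / 0.8 = 0.1625, 0.1 m / 0.8 = 0.125.

inch_along(
  plan="0 0 0 0.0625 0 0 0;0 0 0 0.125 0 0 0;0 0 0 0.125 0 0.0625 0;0 0 0 0.125 0 0.125 0;0 0 0 0.125 0 0.1625 0;0 0 0 0.125 0 0.1625 0;0 0 0 0.125 0 0.1625 0",
)

```text
clock: 2.22
eef_pos: [0.5625, 0.1011, 0.1024]
tool_rot: [0.889, 0.458, 0.001, 0.0]
ft_force: [0.9, 0.3, 0.4]
grip_width: -0.0
grasp_force: 0.0
```

Run:
```python
from h import *
P=[.5125,.1419,-.6185]
p=get_obs()["eef_pos"];d=np.array(p[:2])-P[:2];c,s=np.cos(P[2]),np.sin(P[2])
print("local",c*d[0]+s*d[1],-s*d[0]+c*d[1],p[2])
cv2.imwrite("pics/s1.png",cv2.resize(cam.camera("scene")[40:220,240:460,::-1],None,fx=3,fy=3))
```

```text
local 0.0643861844841752 -0.004264627788117037 0.10242254292322979
```

View pics/s1.png

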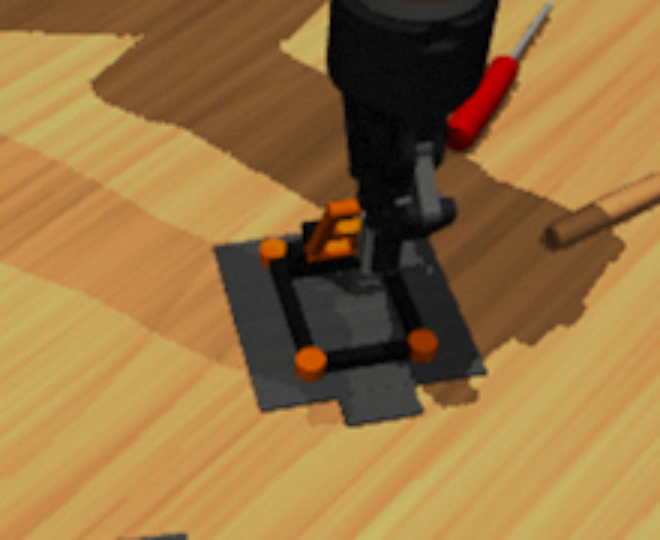

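The closed gripper is on the +x side of the orange leg (crop (335,230)) with clearance. I'll lower it a bit more and push level towards -x.

To row units: -0.085 m / 0.8 = -0.1063, -0.035 m / 0.8 = -0.0438.

inch_along(
  plan="0 0 0 0.005 0 0.03 0;0 0 0 0.005 -0.025 0.03 0;0 0 0 0.005 -0.0438 0.03 0;0 0 0 0.005 -0.0563 0.03 0;0 0 0 0.005 -0.0688 0.03 0;0 0 0 0.005 -0.0813 0.03 0;0 0 0 0.005 -0.0938 0.03 0;0 0 0 0.005 -0.1063 0.03 0;0 0 0 0.005 -0.1063 0.03 0",
)

```text
clock: 3.4
eef_pos: [0.4937, 0.154, 0.077]
tool_rot: [0.889, 0.459, -0.001, -0.0]
ft_force: [-0.9, 0.2, -0.2]
grip_width: -0.0001
grasp_force: 0.0
```

To row units: -0.012 m / 0.8 = -0.015, -0.008 m / 0.8 = -0.01.

inch_along(
  plan="0 0 0 0 -0.005 0 0;0 0 0 0 -0.01 0 0;0 0 0 0 -0.015 0 0;0 0 0 0 -0.015 0 0",
)

```text
clock: 3.9
eef_pos: [0.4847, 0.1607, 0.0772]
tool_rot: [0.889, 0.458, -0.0, -0.0]
ft_force: [-1.4, -0.1, 0.5]
grip_width: -0.0004
grasp_force: 0.0
```

Run:
```python
from h import *
P=[.5125,.1419,-.6185]
p=get_obs()["eef_pos"];d=np.array(p[:2])-P[:2];c,s=np.cos(P[2]),np.sin(P[2])
print("local",c*d[0]+s*d[1],-s*d[0]+c*d[1],p[2])
cv2.imwrite("pics/s2.png",cv2.resize(cam.camera("scene")[40:220,240:460,::-1],None,fx=3,fy=3))
```

```text
local -0.03359081685957856 -0.0008309303527035197 0.07724255557028384
```

View pics/s2.png

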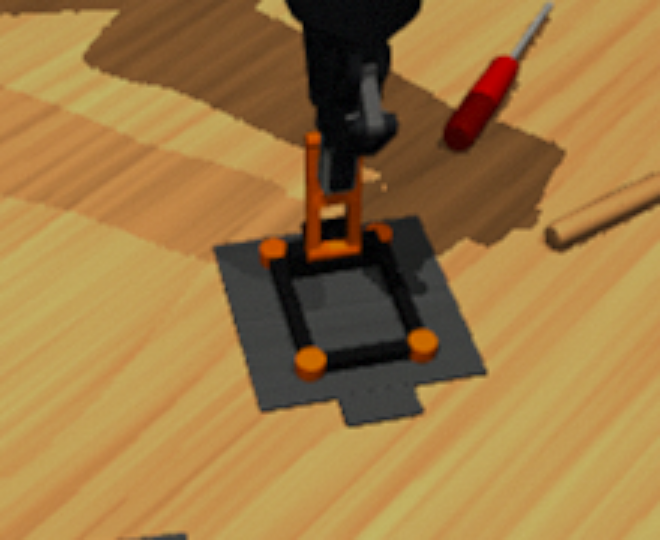

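The leg is about upright, and the finger bears on its upper part near crop (340,180). I'll keep going in small steps until the force rises at the stop.

To row units: -0.006 m / 0.8 = -0.0075, -0.003 m / 0.8 = -0.0038.

inch_along(
  plan="0 0 0 0 -0.0038 0 0;0 0 0 0 -0.0075 0 0;0 0 0 0 -0.0075 0 0",
)

```text
clock: 4.32
eef_pos: [0.4799, 0.1642, 0.0773]
tool_rot: [0.889, 0.458, -0.0, -0.0]
ft_force: [-0.6, -0.0, 0.7]
grip_width: -0.0004
grasp_force: 0.0
```

inch_along(
  plan="0 0 0 0 -0.0025 0 0;0 0 0 0 -0.005 0 0;0 0 0 0 -0.005 0 0",
)

```text
clock: 4.7
eef_pos: [0.4766, 0.1665, 0.0773]
tool_rot: [0.889, 0.458, -0.0, -0.0]
ft_force: [0.3, -0.2, 0.8]
grip_width: -0.0001
grasp_force: 0.0
```

To row units: -0.004 m / 0.8 = -0.005, -0.002 m / 0.8 = -0.0025.

inch_along(
  plan="0 0 0 0 -0.0025 0 0;0 0 0 0 -0.005 0 0;0 0 0 0 -0.005 0 0",
)

```text
clock: 5.08
eef_pos: [0.4748, 0.1678, 0.0773]
tool_rot: [0.889, 0.458, 0.001, 0.002]
ft_force: [4.0, -2.5, -3.4]
grip_width: -0.0003
grasp_force: 2.6
```

Run:
```python
from h import *
P=[.5125,.1419,-.6185]
p=get_obs()["eef_pos"];d=np.array(p[:2])-P[:2];c,s=np.cos(P[2]),np.sin(P[2])
print("local",c*d[0]+s*d[1],-s*d[0]+c*d[1],p[2])
a=[cv2.resize(cam.camera("scene")[70:170,300:400,::-1],None,fx=4,fy=4),cv2.resize(cam.camera("top")[180:280,180:280,::-1],None,fx=4,fy=4)]
cv2.imwrite("pics/s3.png",np.hstack(a))
for t in(1.57,1.8,1.95): print(t,proj("scene",np.vstack([tip(P,t,.018),tip(P,t,-.018)])).round(1).tolist())
```

```text
local -0.04574593611787699 -0.0007161197212406378 0.07733395129555079
1.57 [[361.7, 89.4], [342.9, 92.1]]
1.8 [[358.9, 84.1], [340.4, 86.7]]
1.95 [[357.1, 81.9], [338.9, 84.4]]
```

View pics/s3.png

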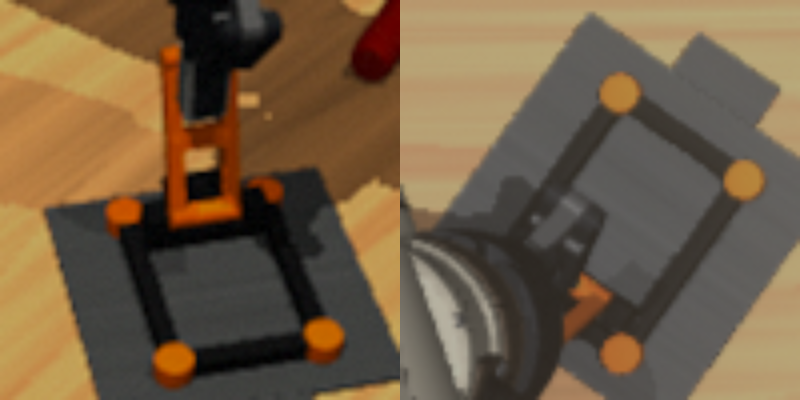

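Force is rising (4.7 N along +x) and the tool has stalled at the position predicted for the stop. The leg's end is at about scene (342,83), as expected near 1.95. One more gentle nudge should confirm it.

To row units: -0.003 m / 0.8 = -0.0038, -0.002 m / 0.8 = -0.0025.

inch_along(
  plan="0 0 0 0 -0.0025 0 0;0 0 0 0 -0.0038 0 0;0 0 0 0 -0.0038 0 0",
)

```text
clock: 5.55
eef_pos: [0.4745, 0.1681, 0.0774]
tool_rot: [0.889, 0.457, 0.002, 0.004]
ft_force: [9.6, -7.5, -6.1]
grip_width: 0.0
grasp_force: 5.9
```

It is firmly at the stop: 12 N and no further motion. I'll back off level, then lift away.

To row units: -0.23 m / 0.8 = -0.2875, -0.17 m / 0.8 = -0.2125.

inch_along(
  plan="0 0 0 0 0.005 0 0;0 0 0 0 0.015 0 0;0 0 0 0 0.0375 0 0;0 0 0 0 0.075 0 0;0 0 0 0 0.1 -0.025 0;0 0 0 0 0.1 -0.0875 0;0 0 0 -0.0625 0.1 -0.1625 0;0 0 0 -0.1375 0.1 -0.1875 0;0 0 0 -0.2125 0.1 -0.1875 0;0 0 0 -0.2875 0.1 -0.1875 0",
)

```text
clock: 6.8
eef_pos: [0.4076, -0.0584, 0.2283]
tool_rot: [0.889, 0.458, 0.001, 0.001]
ft_force: [0.5, -0.3, -0.4]
grip_width: -0.0002
grasp_force: 0.0
```

inch_along(
  plan="0 0 0 -0.075 0 0 0;0 0 0 -0.125 0 0 0;0 0 0 -0.125 0 0 0",
)

```text
clock: 7.18
eef_pos: [0.3486, -0.1401, 0.2277]
tool_rot: [0.89, 0.456, 0.0, 0.0]
ft_force: [0.7, 0.0, -0.0]
grip_width: 0.0002
grasp_force: 0.0
```

Run:
```python
from h import *
P=[.5125,.1419,-.6185]
a=[cv2.resize(cam.camera("scene")[70:170,300:400,::-1],None,fx=4,fy=4),cv2.resize(cam.camera("top")[180:280,180:280,::-1],None,fx=4,fy=4)]
cv2.imwrite("pics/s4.png",np.hstack(a))
for n,o in(("scene",(300,70)),("top",(180,180))):
  for t in(1.7,1.85,1.95): print(n,t,((proj(n,np.vstack([tip(P,t,.018),tip(P,t,-.018)]))-o)*4).round().tolist())
print([b for b in blobs(cam.camera("top"),"blue") if b[0]>200])
```

```text
scene 1.7 [[240.0, 65.0], [166.0, 75.0]]
scene 1.85 [[233.0, 53.0], [160.0, 63.0]]
scene 1.95 [[229.0, 47.0], [155.0, 58.0]]
top 1.7 [[91.0, 284.0], [159.0, 332.0]]
top 1.85 [[76.0, 306.0], [144.0, 354.0]]
top 1.95 [[67.0, 321.0], [135.0, 368.0]]
[(np.int32(306), np.int32(392), np.int32(192), np.int32(22), np.int32(33), np.float64(402.8), np.float64(207.8))]
```

View pics/s4.png

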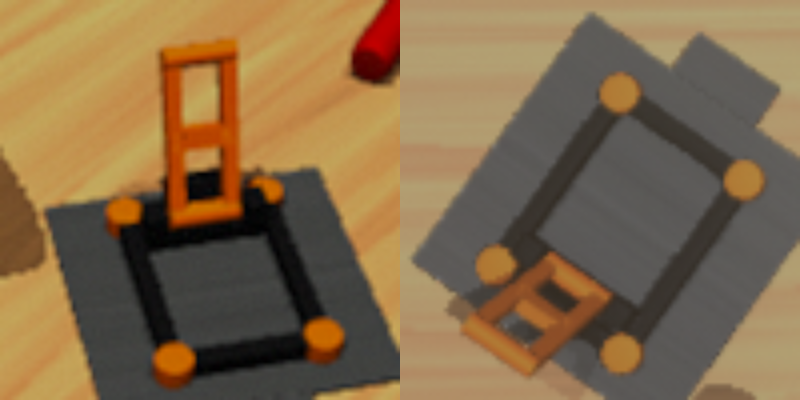

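The orange crossbar sits at top crop (67,325)–(133,370), matching the 1.95 prediction of (67,321)–(135,368). The blue leg's blob is unchanged and the robot is clear.

```bash
python3 -c "
from workcell import bot, cam, job_done, get_obs
print(job_done())"
```

```text
the job is handed in; nothing more can be done
None
```

The orange leg is resting against its stop at about 1.95 rad, the blue leg was not moved, the arm is clear of everything, and the job was handed in at about 7 s on the robot's clock.

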